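Build the keyed riser and platen up on the indexing base

ROBOT

A 6-joint arm with a two-finger parallel gripper is mounted at the origin on a cart in front of the work surface, level with it; the furniture and walls round the work are solid. World frame = base frame: x ahead of the robot, y to its left, z up, the work surface at z = 0. Lengths are in m, angles in rad, forces in N, time in s.
With the tool pointing down it reaches from about 0.25 to 0.725 m from the base axis. Payload 4 kg.
Tool frame: the origin (TCP) lies at the very end of the fingers, on their centre line; the grasp point (between the pads) lies 19 mm behind it (ctrl.grasp_offset is the distance from the TCP to the grasp point, in m); x points along the fingers, z is the direction in which the jaws open and shut, and the axes are right-handed (so a half turn about x gives the same grasp; the last joint's range is limited). The gripper opens to 85 mm and grips with 20 to 120 N. Pads are 22 mm wide; open, the fingers measure 114 mm over their backs; the gripper's body (76 mm by 85 mm) begins 54 mm behind the grasp point. The pads swing forward as they close: fully open they stand 13 mm farther back than shut.
Start: joints at [-1.126, 0.241, 0.005, 1.335, 0, 1.571], TCP at [0.215, -0.451, 0.231] pointing down, gripper open.
Joint ranges: [-2.72, 2.72], [-1.05, 1.87], [-1.09, 1.28], [-1.99, 2.15], [-1.42, 1.44], [-3.14, 3.14]. Speed limits (rad/s): [2.79, 2.79, 3.14, 3.14, 3.14, 3.14].

INTERFACE

Orientations are given as a unit quaternion [w, x, y, z].
In Python, from rig import ctrl gives the robot as it stands.
- The arm moves only by the tool arm_command, never from a script. Its argument "commands" is a list that holds one entry, the list of rows, each a list of 7 numbers: the shift along the tool's x, y, z in units of 0.025 m (1.0 is 0.025 m), then the turn, a rotation vector about the tool's x, y, z in units of 0.12 rad (1.0 is 0.12 rad), then the finger opening in mm, from 0 to 85.4. In form: [[[tx, ty, tz, rx, ry, rz, grip], ...]]. A call has 1 to 20 rows; each row shifts and turns the commanded pose from where the row before left it, along the tool's axes as they then stand; what a row does not reach is not made up. A row lasts 1/8 s, in which the tool goes at most 62.5 mm and 10.7 degrees, less where a joint would pass 70% of its speed; a pose out of reach is approached as far as the arm can. A call with a number of a shift or a turn outside -1 to 1 is refused whole. A call with a gripper value outside its range is refused whole. The fingers move at their own pace and stop on an object; the grip force is fixed at half the most. Time passes only in rows, so rows that do not move let the fingers close. It gives the time, the measured TCP pose, the force and the opening at its end, in the units of the state.
- ctrl.read_state(): the state, without advancing time (a new reading comes with each control period).
- ctrl.capture(name): name is "side" or "top"; returns a dict with "pixels" (400x640x3 uint8, red, green, blue), "vertical_fov" (degrees; the focal length in pixels is half the picture's height over the tangent of half this angle, whatever the lens; pixels are square), "cx", "cy" (the principal point, pixels), "cam_to_world" (4x4, takes a point from camera to world coordinates). Camera axes: x right, y down, z forward; pixel columns grow to the right and rows downward; lengths in m; the calibration is good to about 2 mm. A picture is of the moment at which its call begins. There is no depth.
- ctrl.job_done(): hands the job in, once; it reports no verdict.
The state is a dict: "time": time; "qpos": joint angles; "joint_velocities": joint speeds; "tau": joint torques, N m; "position": TCP position; "tool_rot": TCP orientation; "wrist_force": force on the tool from outside, world axes, zero at the start; "wrist_torque": the same for the moment, N m; "width": finger opening in m.
Only numpy, scipy, OpenCV 4.12 (cv2) and the standard library are available. Lean on these libraries where they do the work, as an engineer would, in place of code of your own. Each camera call takes 0.05 s, during which the arm holds its last target.

TASK

Build up the support stack on the round indexing base: seat the blue riser on the base's notched ring, then the steel platen on top of the riser, each upright with its three lugs fully home in the notches below it so that the faces meet with no gap. The ring may stand turned at any angle and is stiff, so feel for its notches by turning the riser until it drops in. Leave the stack standing by itself and leave the weight, plug gauge, caliper and screwdriver beside it where they are.

Things in the scene. Friction and masses are not known exactly. Their poses are not given: they have to be found in the camera images.
- index_base: fixed round indexing base: grey foot 100 mm across, 12 mm high (bolt heads to 17 mm), neck 72 mm across, and on it a bright metal ring 68 mm across, top 44.5 mm above the table. Origin at the centre of its underside, z up. The ring is turned to an unknown angle about the vertical, which this entry's yaw does NOT tell; it is stiff (3 N m to turn).
- ring_top (a point): centre of the ring's flat top face, 44.5 mm above the table; axes of the base, not of the notches. The face has three radial notches 120 degrees apart, meeting at the centre: 13 mm wide, 10 mm deep, bevelled to 16 mm at the mouth. A riser seated there has its origin 8 mm below this point; any of the three turns will do.
- riser: loose blue drum, 64 mm across, 76 mm high in all, about 0.4 kg. Origin at the centre of its underside, level with the lug tips it stands on, z up. Lowest 8 mm: three radial dark lugs, 10 mm wide (7 at the tips), 10 to 30 mm off the axis, at 0, 120 and 240 degrees from its x axis (white marks on its side at these angles). Drum from 8 to 76 mm: grip its round side.
- riser_top (a point): centre of the riser's top face, 76 mm above its origin, same axes. Three notches as in the ring (13 mm wide, 16 at the mouth, 10 deep, meeting at the centre) at 0, 120 and 240 degrees from the x axis. A platen seated there has its origin 8 mm below this point.
- platen: loose steel-coloured drum with plain flat top, 64 mm across, 52 mm high in all, about 0.3 kg. Origin at the centre of its underside, level with the lug tips it stands on, z up. Same three lugs as the riser (8 mm high) at 0, 120 and 240 degrees from its x axis, black marks on its side at these angles. Drum from 8 to 52 mm: grip its round side.
- weight: bystander: metal calibration weight, 44 mm across, 55 mm high; origin at the centre of its underside
- plug_gauge: bystander: metal plug gauge lying down, 96 mm long, 18 mm across; origin under its middle
- caliper: bystander: caliper lying flat, 237 mm long along its y, 68 mm wide, 19 mm high; origin under its middle
- screwdriver: bystander: yellow-handled screwdriver lying down, 175 mm long along its y, 25 mm thick; origin under its middle

How it is judged:
By the outcome, as a careful person would: the job done as asked, in the order asked, and still so for the second after the job is handed in, with the robot touching nothing.
It also fails if it takes over 72 s, if anything falls off the work surface, if the arm or the gripper's body presses on something with over 40 N, if the wrist force passes 120 N, or if a joint passes its speed limit or range.

## Working session

There is one attempt and no reset: what is moved stays moved. The work goes in short steps, Python scripts to look and compute and a tool call to move; the robot and the scene stay as the last step left them, time stands still between calls to the robot, and variables do not carry over. Pictures are saved under pics/ and viewed, and the job is handed in when it is done.

Besides the shell and the picture viewer there is one more tool, called after "Request:" in YAML: its name, and indented under it one key for each argument. arm_command: Moves the arm, as the interface text tells. Its arguments: {"type":"object","properties":{"commands":{"type":"array","items":{"type":"array","items":{"type":"array","items":{"type":"number"}}}}},"required":["commands"]}

```bash
ls; mkdir -p pics; python3 - <<'E'
from rig import ctrl
import cv2,numpy as np
s=ctrl.read_state()
for k in s: print(k,s[k])
print(ctrl.grasp_offset)
for n in("side","top"):
    c=ctrl.capture(n)
    cv2.imwrite(f"pics/{n}0.png",c["pixels"][:,:,::-1])
    print(n,c["vertical_fov"],c["cx"],c["cy"]);print(np.round(c["cam_to_world"],4).tolist())
E
```

```text
pics
time 0.0
qpos [-1.12600514e+00  2.41440592e-01  3.72057786e-03  1.33518023e+00
  8.25018768e-06  1.57078625e+00]
joint_velocities [-0.00176647 -0.00080676 -0.00118915 -0.00066616  0.00033361 -0.00154055]
tau [ 1.30406512e-03 -3.72316682e+01  2.52409208e+01  1.70545955e-02
  1.32124060e-04  1.41885767e-06]
position [ 0.21486739 -0.45078364  0.23039776]
tool_rot [ 0.59734344  0.37779877  0.5985984  -0.3769998 ]
wrist_force [-0.02738712 -0.61979876  0.63652894]
wrist_torque [-0.05536545  0.02335122  0.02883433]
width 0.08561237789974106
0.0187
side 54.95025811582978 315.8044787998046 199.6450931720483
[[-0.9587, -0.1797, 0.2203, 0.3042], [-0.2842, 0.6162, -0.7345, 0.6739], [-0.0038, -0.7668, -0.6418, 0.6707], [0.0, 0.0, 0.0, 1.0]]
top 44.52825816049564 323.754444502599 198.6283394397419
[[-0.1034, -0.972, 0.2109, 0.2613], [-0.9946, 0.1004, -0.0247, -0.0031], [0.0028, -0.2123, -0.9772, 1.1581], [0.0, 0.0, 0.0, 1.0]]
```

View pics/side0.png

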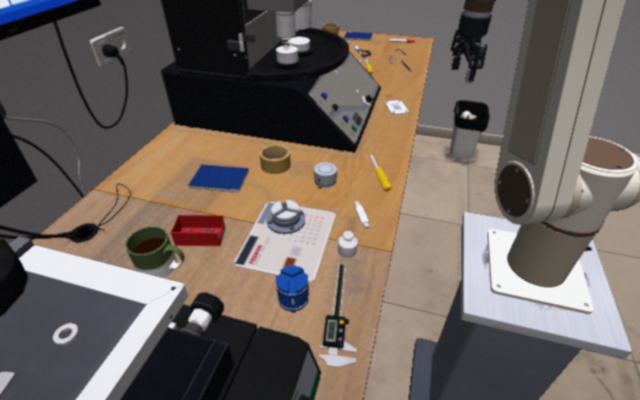

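View pics/top0.png

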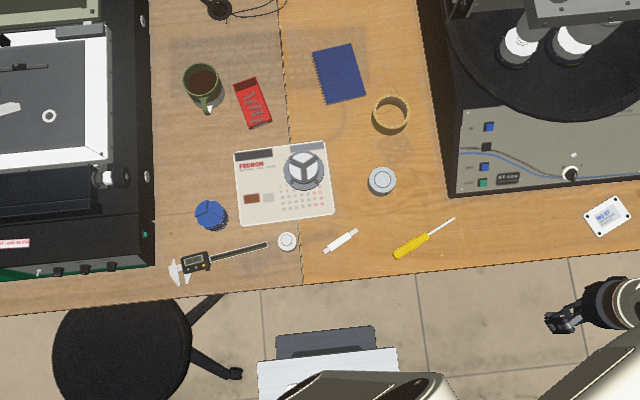

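```bash
python3 - <<'E'
import cv2,numpy as np
a=cv2.imread("pics/top0.png");b=cv2.imread("pics/side0.png")
cv2.imwrite("pics/tz.png",cv2.resize(a[135:265,160:420],None,fx=3,fy=3,interpolation=cv2.INTER_CUBIC))
cv2.imwrite("pics/sz.png",cv2.resize(b[150:320,230:420],None,fx=3.5,fy=3.5,interpolation=cv2.INTER_CUBIC))
E
```

```text
(no output)
```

View pics/tz.png

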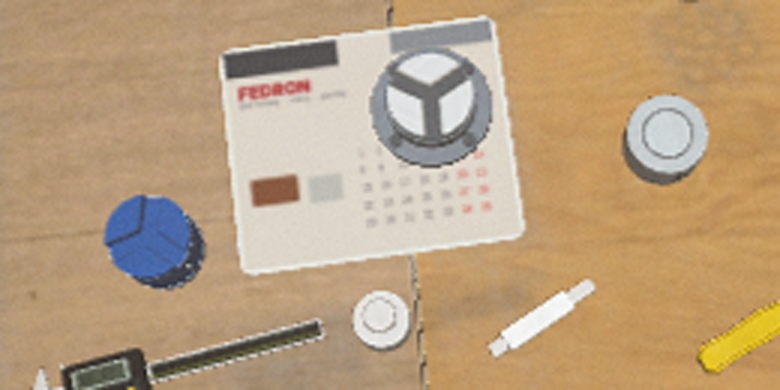

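View pics/sz.png

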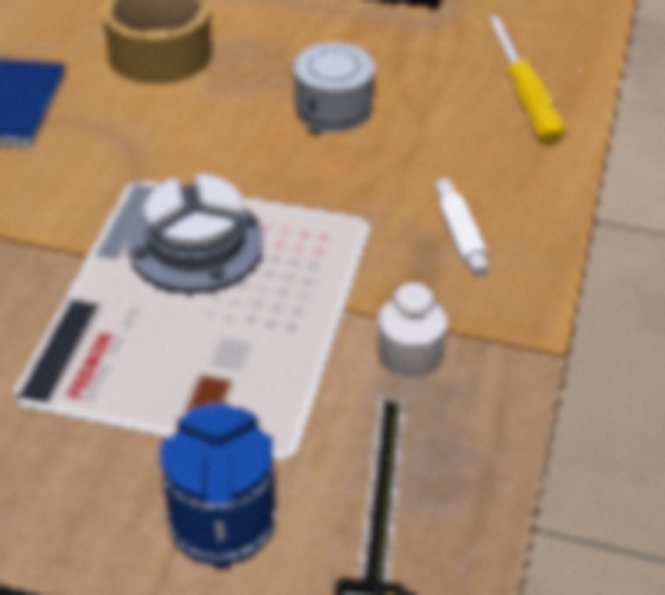

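```bash
cat > h.py <<'E'
import cv2,numpy as np
from rig import ctrl
def cast(c,uv,z):
    uv=np.atleast_2d(np.asarray(uv,float)); f=200/np.tan(np.radians(c["vertical_fov"]/2)); T=np.asarray(c["cam_to_world"])
    d=np.c_[(uv[:,0]-c["cx"])/f,(uv[:,1]-c["cy"])/f,np.ones(len(uv))]@T[:3,:3].T
    return (T[:3,3]+d*((z-T[2,3])/d[:,2])[:,None])[:,:2]
def proj(c,P):
    P=np.atleast_2d(P);f=200/np.tan(np.radians(c["vertical_fov"]/2)); T=np.asarray(c["cam_to_world"])
    q=(P-T[:3,3])@T[:3,:3]; return np.c_[q[:,0]/q[:,2]*f+c["cx"],q[:,1]/q[:,2]*f+c["cy"]]
def rect(c,ctr,z,half=0.06,px=0.00025):
    # rectify plane z to a world-aligned picture: right=+x, up=+y
    n=int(2*half/px); g=(np.arange(n)-n/2)*px
    X,Y=np.meshgrid(ctr[0]+g,ctr[1]-g)
    uv=proj(c,np.c_[X.ravel(),Y.ravel(),np.full(X.size,z)]).astype(np.float32).reshape(n,n,2)
    return cv2.remap(c["pixels"],uv[...,0],uv[...,1],cv2.INTER_CUBIC)[:,:,::-1].copy()
E
python3 - <<'E'
from h import *
t=ctrl.capture("top");s=ctrl.capture("side")
G={"base":((303,163),(285,213),.0445),"riser":((208,212),(292,275),.076),"platen":((382,179),(325,169),.052)}
rows=[]
for k,(a,b,z) in G.items():
    A=cast(t,a,z)[0];B=cast(s,b,z)[0]; print(k,A.round(4),B.round(4),np.hypot(*A))
    r=np.hstack([rect(t,A,z,px=.0004),rect(s,A,z,px=.0004)])
    rows.append(r)
im=np.vstack(rows)
for i in range(3):
  for j in range(2): cv2.drawMarker(im,(150+300*j,150+300*i),(0,0,255),0,8,1)
cv2.imwrite("pics/rect.png",cv2.resize(im,(400,600)))
cv2.imwrite("pics/rect1.png",im)
for n,p,z in(("weight",(287,240),.05),("gauge",(341,240),.01),("cal end",(268,243),.01),("cal body",(197,261),.015),("caliper other",(172,272),.01),("tape",(391,113),.03),("mug",(203,88),.05),("red",(252,103),.01),("sd",(410,247),.012),("platen bottom",(380,193),0)):
    print(n,cast(t,p,z).round(3))
E
```

```text
base [0.5926 0.0087] [0.5768 0.027 ] 0.5926623698661012
riser [0.4909 0.232 ] [0.4878 0.2262] 0.5430061156567664
platen [ 0.5327 -0.1714] [ 0.5297 -0.168 ] 0.5595856086145755
weight [[0.413 0.062]]
gauge [[ 0.405 -0.062]]
cal end [[0.416 0.11 ]]
cal body [[0.39  0.277]]
caliper other [[0.372 0.337]]
tape [[ 0.702 -0.218]]
mug [[0.805 0.233]]
red [[0.772 0.122]]
sd [[ 0.372 -0.222]]
platen bottom [[ 0.511 -0.17 ]]
```

View pics/rect.png

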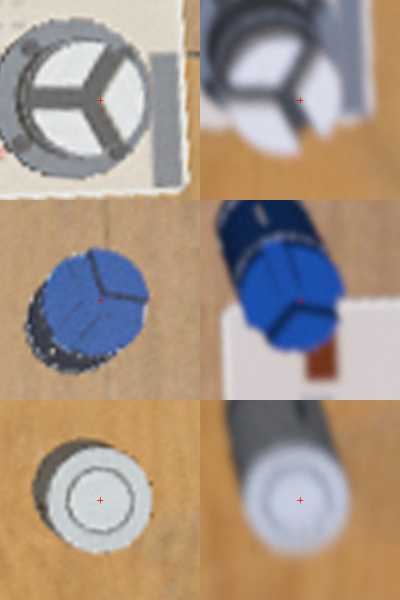

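```bash
python3 - <<'E'
from h import *
t=ctrl.capture("top");s=ctrl.capture("side")
G={"base":((.590,.009),.0445),"riser":((.489,.231),.076),"platen":((.532,-.1705),.052)}
px=.00025
out=[]
for k,(A,z) in G.items():
  for nm,c in(("t",t),("s",s)):
    r=rect(c,A,z,px=px); hsv=cv2.cvtColor(r,cv2.COLOR_BGR2HSV).astype(int)
    H,S,V=[hsv[...,i] for i in range(3)]
    if k=="base": m=(V>195)&(S<30)
    elif k=="riser": m=(H>100)&(H<125)&(V>130)&(S>120)
    else: m=(S<60)&(V>140)
    m=m.astype(np.uint8)*255
    m=cv2.morphologyEx(m,cv2.MORPH_OPEN,np.ones((9,9)))
    yy,xx=np.mgrid[:480,:480]; m[np.hypot(yy-240,xx-240)>175]=0
    cs,_=cv2.findContours(m,cv2.RETR_EXTERNAL,cv2.CHAIN_APPROX_NONE)
    cs=[q for q in cs if cv2.contourArea(q)>3000]
    P=np.vstack(cs)
    (x,y),R=cv2.minEnclosingCircle(P)
    e=cv2.fitEllipse(cv2.convexHull(P))
    f=lambda x,y:(round(A[0]+(x-240)*px,4),round(A[1]-(y-240)*px,4))
    print(k,nm,"circ",f(x,y),"D",round(2*R*px,4),"ell",f(*e[0]),np.round(np.array(e[1])*px,4))
    cv2.circle(r,(int(x),int(y)),int(R),(0,0,255),1); cv2.drawContours(r,cs,-1,(0,255,0),1); out.append(cv2.resize(r,(260,260)))
cv2.imwrite("pics/fit.png",np.vstack([np.hstack(out[::2]),np.hstack(out[1::2])]))
E
```

```text
base t circ (0.5851, 0.0098) D 0.0681 ell (0.5853, 0.0097) [0.0672 0.0675]
base s circ (0.5822, 0.0083) D 0.0724 ell (0.5823, 0.0104) [0.0669 0.0701]
riser t circ (0.4881, 0.2297) D 0.064 ell (0.4879, 0.2303) [0.0615 0.0632]
riser s circ (0.4839, 0.2354) D 0.0703 ell (0.4854, 0.2355) [0.0599 0.069 ]
platen t circ (0.5321, -0.1714) D 0.0644 ell (0.5322, -0.1716) [0.0634 0.0637]
platen s circ (0.5306, -0.1705) D 0.0677 ell (0.5306, -0.1705) [0.0657 0.0672]
```

View pics/fit.png

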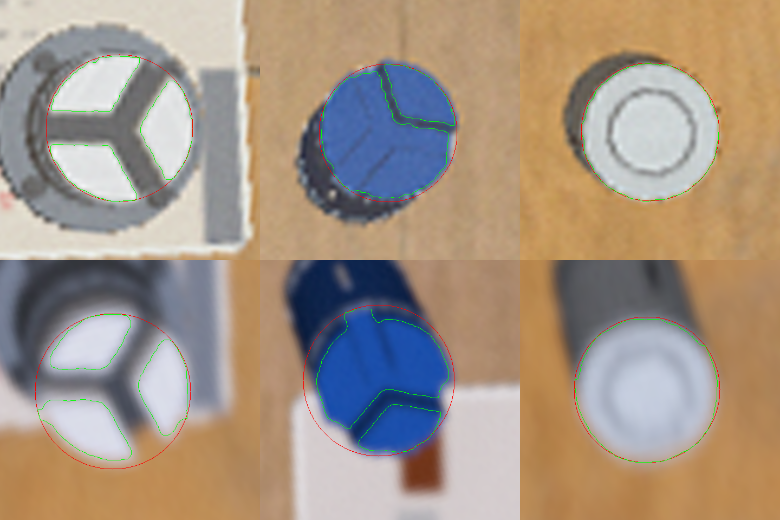

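```bash
python3 - <<'E'
from h import *
t=ctrl.capture("top");s=ctrl.capture("side")
# ring notch angle by polar profile
r=rect(t,(.5852,.0097),.0445,px=.00025);g=cv2.cvtColor(r,cv2.COLOR_BGR2GRAY)
a=np.radians(np.arange(360))
p=np.mean([[g[int(240-R/.25*np.sin(x)),int(240+R/.25*np.cos(x))] for x in a] for R in range(14,30,1)],0)
f=255-p; ph=np.angle(np.sum(f*np.exp(-3j*a)));print("ring notch",np.degrees(-ph)/3)
dark=p<150; print(np.where(np.diff(dark.astype(int)))[0])
b=s["pixels"]
u=cv2.resize(b[265:315,270:315],None,fx=10,fy=10,interpolation=cv2.INTER_CUBIC)[:,:,::-1]
v=cv2.resize(b[155:195,305:345],None,fx=10,fy=10,interpolation=cv2.INTER_CUBIC)[:,:,::-1]
cv2.imwrite("pics/m1.png",u);cv2.imwrite("pics/m2.png",v)
E
```

```text
ring notch 59.31862623545859
[ 42  76 162 196 281 314]
```

View pics/m1.png

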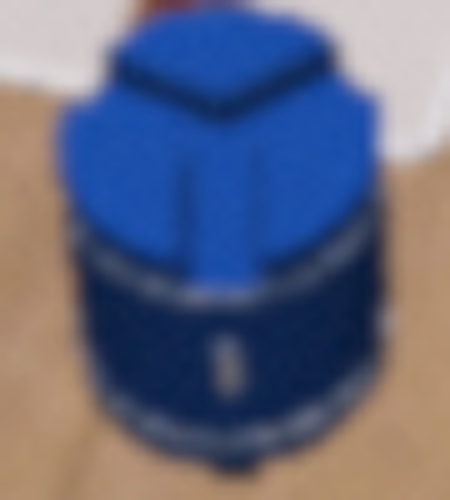

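View pics/m2.png

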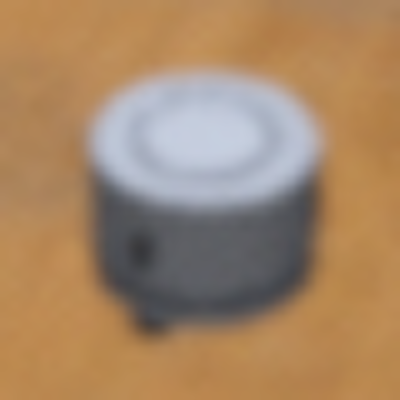

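```bash
python3 - <<'E'
from h import *
t=ctrl.capture("top");s=ctrl.capture("side")
def cyl(c,uv,ctr,R=.032):
    o=np.asarray(c["cam_to_world"])[:3,3]; p=np.r_[cast(c,uv,0)[0],0]; d=p-o
    A=d[:2]@d[:2]; q=o[:2]-ctr; B=q@d[:2]; C=q@q-R*R; k=(-B-np.sqrt(B*B-A*C))/A
    P=o+k*d; return P.round(4),np.degrees(np.arctan2(*(P[:2]-ctr)[::-1])).round(1)
for ctr in((.488,.23),(.4865,.2295),(.4865,.231)): print(cyl(s,(292.3,300.7),np.array(ctr)))
for ctr in((.5321,-.1715),(.5306,-.1705)): print(cyl(s,(318.8,179.5),np.array(ctr)),cyl(s,(319.3,186.5),np.array(ctr),.030))
# notch view riser, rectified, top
r=rect(t,(.488,.23),.076,half=.04,px=.0001)
for d in(-13,107,227):
    cv2.line(r,(400,400),(int(400+400*np.cos(np.radians(d))),int(400-400*np.sin(np.radians(d)))),(0,0,255),1)
cv2.imwrite("pics/rz.png",cv2.resize(r,(600,600)))
E
```

```text
(array([0.4769, 0.26  , 0.0422]), np.float64(110.2))
(array([0.4769, 0.26  , 0.0422]), np.float64(107.4))
(array([0.4764, 0.2614, 0.0442]), np.float64(108.4))
(array([ 0.5395, -0.1404,  0.0335]), np.float64(76.5)) (array([ 0.5386, -0.1422,  0.0079]), np.float64(77.5))
(array([ 0.5394, -0.1397,  0.034 ]), np.float64(74.1)) (array([ 0.5384, -0.1415,  0.0085]), np.float64(74.9))
```

View pics/rz.png

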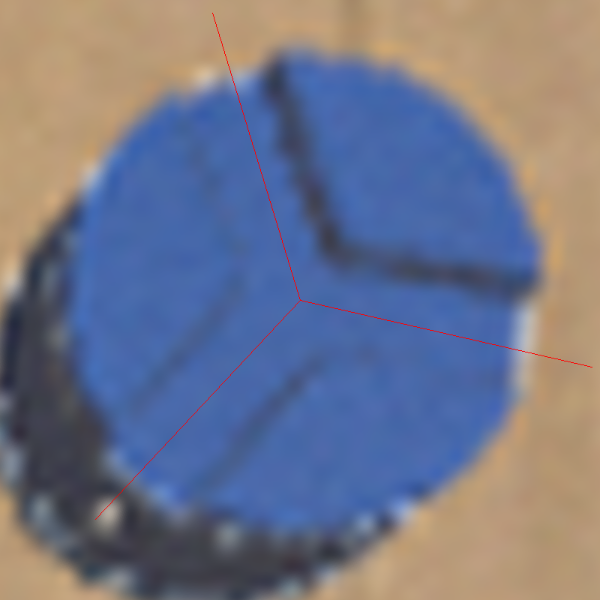

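```bash
cat >> h.py <<'E'
from scipy.spatial.transform import Rotation as Ro
def pose():
    s=ctrl.read_state(); w,x,y,z=s["tool_rot"]; R=Ro.from_quat([x,y,z,w]).as_matrix()
    return s,np.array(s["position"]),R
def show():
    s,p,R=pose()
    print("t",round(s["time"],2),"p",p.round(4),"w",round(s["width"]*1e3,1),"F",np.round(s["wrist_force"],1),"T",np.round(s["wrist_torque"],2),"jaw yaw",np.degrees(np.arctan2(R[1,2],R[0,2])).round(2),"x axis",R[:,0].round(3),"q",np.round(s["qpos"],2))
def delta(tgt):
    s,p,R=pose(); print("shift units",(R.T@(np.array(tgt)-p)/.025).round(2))
E
python3 - <<'E'
from h import *
show(); s,p,R=pose(); print(R.round(3))
E
```

```text
t 0.5 p [ 0.2151 -0.4513  0.2313] w 85.2 F [-0.7 -0.  -0.2] T [ 0.04 -0.02  0.02] jaw yaw -64.52 x axis [-0.  0. -1.] q [-1.13  0.24  0.    1.34  0.    1.57]
[[-0.     0.903  0.43 ]
 [ 0.     0.43  -0.903]
 [-1.     0.    -0.   ]]
```

Request:
arm_command:
  commands:
    - [[0, 0, 0, -1, 0, 0, 85], [0, 0, 0, -1, 0, 0, 85], [0, 0, 0, -1, 0, 0, 85], [0, 0, 0, -1, 0, 0, 85]]

```text
time: 1.0
position: [0.2151, -0.4513, 0.2313]
tool_rot: [0.671, 0.223, 0.671, -0.223]
wrist_force: [0.1, 0.7, 0.8]
width: 0.085
```

```bash
python3 -c "
from h import *
show()"
```

```text
t 1.0 p [ 0.2151 -0.4513  0.2313] w 85.0 F [0.1 0.7 0.8] T [ 0.04 -0.02 -0.  ] jaw yaw -36.79 x axis [-0. -0. -1.] q [-1.13  0.24  0.01  1.34 -0.    1.09]
```

Request:
arm_command:
  commands:
    - [[0, 0, 0, -1, 0, 0, 85], [0, 0, 0, -1, 0, 0, 85], [0, 0, 0, -1, 0, 0, 85], [0, 0, 0, -1, 0, 0, 85], [0, 0, 0, -1, 0, 0, 85], [0, 0, 0, -1, 0, 0, 85], [0, 0, 0, -1, 0, 0, 85], [0, 0, 0, -1, 0, 0, 85], [0, 0, 0, -1, 0, 0, 85], [0, 0, 0, -1, 0, 0, 85], [0, 0, 0, -1, 0, 0, 85], [0, 0, 0, -1, 0, 0, 85], [0, 0, 0, -1, 0, 0, 85], [0, 0, 0, -1, 0, 0, 85], [0, 0, 0, -1, 0, 0, 85], [0, 0, 0, -1, 0, 0, 85], [0, 0, 0, -1, 0, 0, 85], [0, 0, 0, -1, 0, 0, 85], [0, 0, 0, -0.44, 0, 0, 85]]

```text
time: 3.38
position: [0.2152, -0.4514, 0.2314]
tool_rot: [0.5, -0.5, 0.5, 0.499]
wrist_force: [-0.6, -0.5, -0.1]
width: 0.085
```

```bash
python3 -c "
from h import *
show();delta((.488,.230,.2))"
```

```text
t 3.38 p [ 0.2152 -0.4514  0.2314] w 85.0 F [-0.6 -0.5 -0.1] T [-0.01 -0.02 -0.03] jaw yaw 89.89 x axis [ 0. -0. -1.] q [-1.13  0.24  0.01  1.34  0.   -1.12]
shift units [  1.25 -10.86  27.28]
```

Request:
arm_command:
  commands:
    - [[0, -0.4, 1, 0, 0, 0, 85], [0, -0.4, 1, 0, 0, 0, 85], [0, -0.4, 1, 0, 0, 0, 85], [0, -0.4, 1, 0, 0, 0, 85], [0, -0.4, 1, 0, 0, 0, 85], [0, -0.4, 1, 0, 0, 0, 85], [0, -0.4, 1, 0, 0, 0, 85], [0, -0.4, 1, 0, 0, 0, 85], [0, -0.4, 1, 0, 0, 0, 85], [0, -0.4, 1, 0, 0, 0, 85], [0, -0.4, 1, 0, 0, 0, 85], [0, -0.4, 1, 0, 0, 0, 85], [0, -0.4, 1, 0, 0, 0, 85], [0, -0.4, 1, 0, 0, 0, 85], [0, -0.4, 1, 0, 0, 0, 85], [0, -0.4, 1, 0, 0, 0, 85], [0, -0.4, 1, 0, 0, 0, 85], [0, -0.4, 1, 0, 0, 0, 85], [0, -0.4, 1, 0, 0, 0, 85], [0, -0.4, 1, 0, 0, 0, 85]]

```text
time: 5.88
position: [0.4174, 0.0487, 0.2314]
tool_rot: [0.501, -0.499, 0.501, 0.499]
wrist_force: [-0.1, 0.1, -0.2]
width: 0.0852
```

Request:
arm_command:
  commands:
    - [[0, -0.4, 1, 0, 0, 0, 85], [0, -0.4, 1, 0, 0, 0, 85], [0, -0.4, 1, 0, 0, 0, 85], [0, -0.4, 1, 0, 0, 0, 85], [0, -0.4, 1, 0, 0, 0, 85], [0, -0.4, 1, 0, 0, 0, 85], [0, -0.4, 1, 0, 0, 0, 85], [0, 0, 0.2, 0, 0, 0, 85], [0, 0, 0, 0, 0, 0, 85]]

```text
time: 7.0
position: [0.4874, 0.2274, 0.2311]
tool_rot: [0.501, -0.499, 0.501, 0.499]
wrist_force: [-0.8, 0.5, -0.0]
width: 0.0849
```

```bash
python3 -c "
from h import *
show();delta((.488,.230,.031))"
```

```text
t 7.0 p [0.4874 0.2274 0.2311] w 84.9 F [-0.8  0.5 -0. ] T [-0.02  0.02 -0.02] jaw yaw 89.8 x axis [-0.001 -0.001 -1.   ] q [ 0.44  0.32  0.11  1.36 -0.    0.44]
shift units [ 8.   -0.03  0.11]
```

Request:
arm_command:
  commands:
    - [[1, 0, 0.1, 0, 0, 0, 85], [1, 0, 0, 0, 0, 0, 85], [1, 0, 0, 0, 0, 0, 85], [1, 0, 0, 0, 0, 0, 85], [1, 0, 0, 0, 0, 0, 85], [1, 0, 0, 0, 0, 0, 85], [1, 0, 0, 0, 0, 0, 85], [1, 0, 0, 0, 0, 0, 85], [0, 0, 0, 0, 0, 0, 60], [0, 0, 0, 0, 0, 0, 55], [0, 0, 0, 0, 0, 0, 55], [0, 0, 0, 0, 0, 0, 55], [0, 0, 0, 0, 0, 0, 55], [0, 0, 0, 0, 0, 0, 55]]

```text
time: 8.75
position: [0.4879, 0.2296, 0.0316]
tool_rot: [0.501, -0.499, 0.501, 0.499]
wrist_force: [-0.6, -2.7, -0.2]
width: 0.0629
```

```bash
python3 -c "
from h import *
show()
for n in('top','side'):
    c=ctrl.capture(n);cv2.imwrite(f'pics/g1{n}.png',cv2.resize(c['pixels'][130:330,160:420,::-1],None,fx=2.5,fy=2.5))"
```

```text
t 8.75 p [0.4879 0.2296 0.0316] w 62.9 F [-0.6 -2.7 -0.2] T [-0.65  0.19 -0.03] jaw yaw 89.75 x axis [ 0.    -0.001 -1.   ] q [ 0.44  0.49 -0.2   0.89 -0.    0.44]
```

View pics/g1side.png

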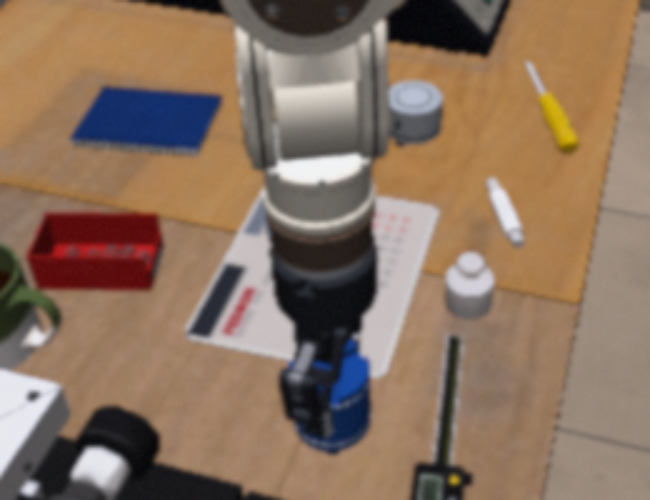

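Request:
arm_command:
  commands:
    - [[0.5, 0, 0, 0, 0, 0, 55], [-0.5, 0, 0, 0, 0, 0, 55], [-1, 0, 0, 0, 0, 0, 55], [-1, 0, 0, 0, 0, 0, 55], [-1, 0, 0, 0, 0, 0, 55], [-1, 0, 0, 0, 0, 0, 55], [0, -0.5, -1, 0, 0, 0, 55], [0, -0.5, -1, 0, 0, 0, 55], [0, -0.5, -1, 0, 0, 0, 55], [0, -0.5, -1, 0, 0, 0, 55], [0, -0.5, -1, 0, 0, 0, 55], [0, -0.5, -1, 0, 0, 0, 55], [0, -0.5, -1, 0, 0, 0, 55], [0, -0.4, -1, 0, 0, 0, 55], [0, 0, -0.8, 0, 0, 0, 55], [0, 0, 0, 0, 0, 0, 55]]

```text
time: 10.85
position: [0.5837, 0.0084, 0.1303]
tool_rot: [0.501, -0.498, 0.502, 0.499]
wrist_force: [0.5, 0.2, -5.5]
width: 0.0629
```

```bash
python3 -c "
from h import *
show();delta((.5852,.0097,.1))"
```

```text
t 10.85 p [0.5837 0.0084 0.1303] w 62.9 F [ 0.5  0.2 -5.5] T [ 0.07 -0.01 -0.03] jaw yaw 89.65 x axis [-0.002  0.    -1.   ] q [0.01 0.47 0.06 1.17 0.   0.02]
shift units [ 1.21 -0.06  0.05]
```

My first lift row drove down 12 mm by mistake, so the riser may have slid in the grip. I'll check that before going on.

```bash
python3 -c "
from h import *
c=ctrl.capture('side')
cv2.imwrite('pics/a1s.png',cv2.resize(c['pixels'][120:260,220:370,::-1],None,fx=4,fy=4,interpolation=cv2.INTER_CUBIC))
d=ctrl.capture('top')
cv2.imwrite('pics/a1t.png',cv2.resize(d['pixels'][110:240,230:380,::-1],None,fx=4,fy=4,interpolation=cv2.INTER_CUBIC))"
```

```text
(no output)
```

View pics/a1s.png

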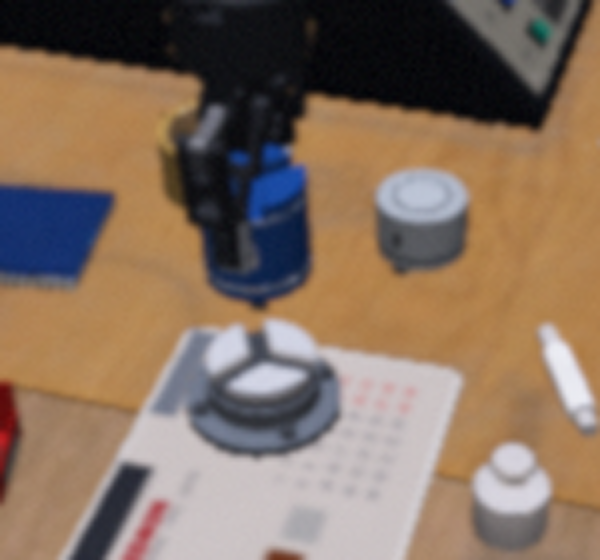

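View pics/a1t.png

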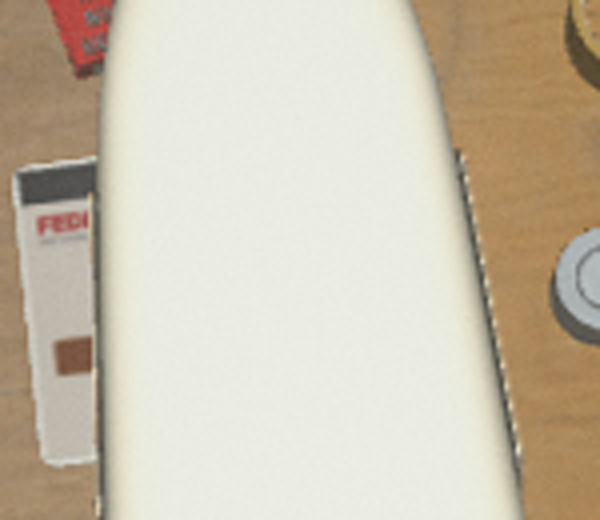

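```bash
python3 -c "
from h import *
c=ctrl.capture('side')
for z in(.085,.09,.1,.11,.12): print(z,proj(c,[[.5742,.0368,z]])+.5)
print(proj(c,[[.585,.0097,.0445]])+.5,'ring centre predicted; seen',220+258/4,120+362/4)"
```

```text
0.085 [[284.14841476 203.55475714]]
0.09 [[284.02575921 201.92867262]]
0.1 [[283.77780553 198.64146978]]
0.11 [[283.52626466 195.30671051]]
0.12 [[283.2710582  191.92335526]]
[[284.76945653 208.40047763]] ring centre predicted; seen 284.5 210.5
```

Request:
arm_command:
  commands:
    - [[0, -0.06, 0.05, 0, 0, 0, 55], [0.3, 0, 0, 1, 0, 0, 55], [0.3, 0, 0, 1, 0, 0, 55], [0.3, 0, 0, 1, 0, 0, 55], [0.3, 0, 0, 1, 0, 0, 55], [0.3, 0, 0, 1, 0, 0, 55], [0.3, 0, 0, 1, 0, 0, 55], [0, 0, 0, 1, 0, 0, 55], [0, 0, 0, 0.14, 0, 0, 55], [0, 0, 0, 0, 0, 0, 55]]

```text
time: 12.25
position: [0.5862, 0.0114, 0.0865]
tool_rot: [0.663, -0.247, 0.663, 0.246]
wrist_force: [-0.1, 0.2, -4.5]
width: 0.0632
```

```bash
python3 -c "
from h import *
show();delta((.5852,.0097,.085))
c=ctrl.capture('side')
cv2.imwrite('pics/a2s.png',cv2.resize(c['pixels'][140:240,240:340,::-1],None,fx=6,fy=6,interpolation=cv2.INTER_CUBIC))
"
```

```text
t 12.25 p [0.5862 0.0114 0.0865] w 63.2 F [-0.1  0.2 -4.5] T [-0.01 -0.02 -0.03] jaw yaw 40.8 x axis [ 0.001  0.    -1.   ] q [0.02 0.51 0.   1.07 0.   0.88]
shift units [ 0.06 -0.02 -0.07]
```

View pics/a2s.png

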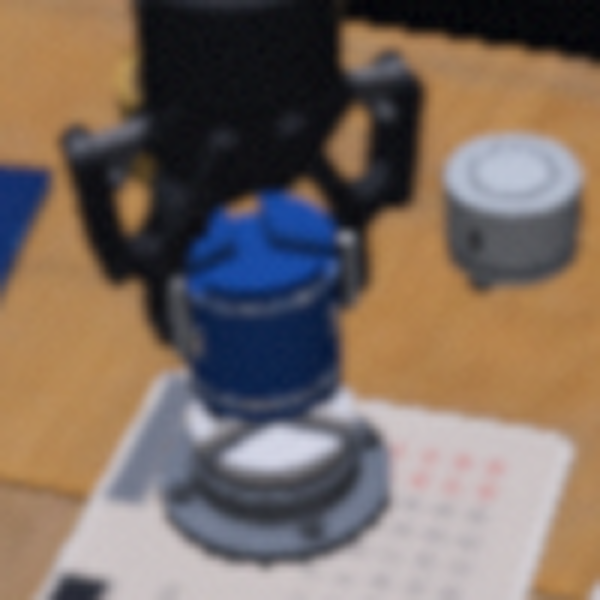

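Request:
arm_command:
  commands:
    - [[0.2, -0.02, -0.07, 0, 0, 0, 55], [0.2, 0, 0, 0, 0, 0, 55], [0.2, 0, 0, 0, 0, 0, 55], [0.1, 0, 0, 0, 0, 0, 55], [0, 0, 0, 0, 0, 0, 55]]

```text
time: 12.92
position: [0.5847, 0.0094, 0.0684]
tool_rot: [0.663, -0.246, 0.663, 0.246]
wrist_force: [0.5, 0.3, -5.9]
width: 0.0626
```

Request:
arm_command:
  commands:
    - [[0.1, 0, 0, 0, 0, 0, 55], [0, 0, 0, 0, 0, 0, 55]]

```text
time: 13.18
position: [0.5849, 0.0094, 0.0662]
tool_rot: [0.663, -0.246, 0.663, 0.246]
wrist_force: [0.3, -0.5, -4.4]
width: 0.0628
```

Request:
arm_command:
  commands:
    - [[0.1, 0, 0, 0, 0, 0, 55], [0, 0, 0, 0, 0, 0, 55]]

```text
time: 13.42
position: [0.5851, 0.0095, 0.0656]
tool_rot: [0.663, -0.246, 0.663, 0.246]
wrist_force: [-4.1, 0.8, 5.4]
width: 0.0628
```

Request:
arm_command:
  commands:
    - [[0.05, 0, 0, 0.4, 0, 0, 55], [0, 0, 0, 0.4, 0, 0, 55], [0, 0, 0, 0, 0, 0, 55]]

```text
time: 13.8
position: [0.5861, 0.0101, 0.0654]
tool_rot: [0.675, -0.216, 0.672, 0.215]
wrist_force: [-5.0, 0.1, 8.4]
width: 0.0629
```

```bash
python3 -c "
from h import *
show()
c=ctrl.capture('side')
cv2.imwrite('pics/a3s.png',cv2.resize(c['pixels'][150:250,240:340,::-1],None,fx=6,fy=6,interpolation=cv2.INTER_CUBIC))
"
```

```text
t 13.8 p [0.5861 0.0101 0.0654] w 62.9 F [-5.   0.1  8.4] T [-0.    0.74  1.59] jaw yaw 35.48 x axis [ 0.004  0.    -1.   ] q [ 0.02  0.52 -0.03  1.02  0.    0.97]
```

View pics/a3s.png

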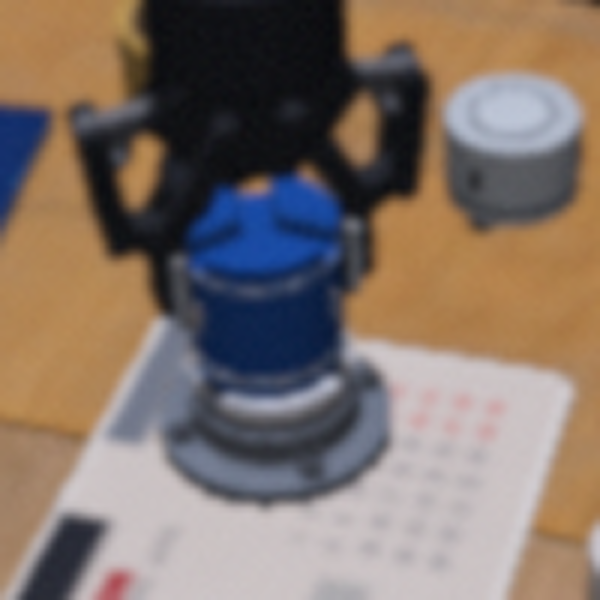

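Request:
arm_command:
  commands:
    - [[-0.1, 0, 0, -0.4, 0, 0, 55], [-0.05, 0.06, -0.08, -0.4, 0, 0, 55], [0, 0, 0, 0, 0, 0, 55], [0.1, 0, 0, 0, 0, 0, 55], [0.05, 0, 0, 0, 0, 0, 55], [0, 0, 0, 0, 0, 0, 55]]

```text
time: 14.6
position: [0.5837, 0.0092, 0.0654]
tool_rot: [0.664, -0.246, 0.662, 0.245]
wrist_force: [-3.4, -0.7, 9.3]
width: 0.0633
```

```bash
python3 -c "
from h import *
show()
c=ctrl.capture('side')
cv2.imwrite('pics/a4s.png',cv2.resize(c['pixels'][170:240,250:320,::-1],None,fx=8,fy=8,interpolation=cv2.INTER_CUBIC))
"
```

```text
t 14.6 p [0.5837 0.0092 0.0654] w 63.3 F [-3.4 -0.7  9.3] T [-0.28  0.34 -0.08] jaw yaw 40.63 x axis [ 0.004 -0.    -1.   ] q [ 0.02  0.52 -0.03  1.01 -0.    0.88]
```

View pics/a4s.png

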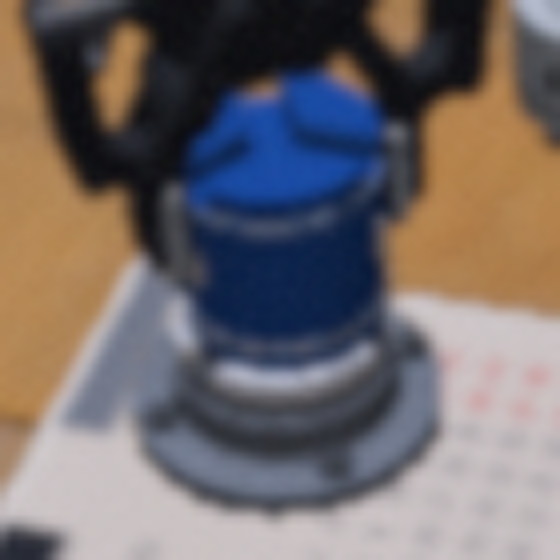

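Request:
arm_command:
  commands:
    - [[0, 0.06, -0.06, 0, 0, 0, 55], [0, 0, 0, 0, 0, 0, 55]]

```text
time: 14.9
position: [0.5835, 0.0093, 0.0653]
tool_rot: [0.665, -0.247, 0.661, 0.244]
wrist_force: [2.9, -1.0, 7.6]
width: 0.0627
```

```bash
python3 -c "
from h import *
show()"
```

```text
t 14.9 p [0.5835 0.0093 0.0653] w 62.7 F [ 2.9 -1.   7.6] T [-0.41 -0.81 -0.06] jaw yaw 40.64 x axis [ 0.007 -0.001 -1.   ] q [ 0.02  0.52 -0.04  1.01 -0.    0.88]
```

Request:
arm_command:
  commands:
    - [[0, 0, 0, -0.4, 0, 0, 55], [0, 0, 0, -0.3, 0, 0, 55], [0, 0, 0, 0, 0, 0, 55]]

```text
time: 15.28
position: [0.5839, 0.0097, 0.0653]
tool_rot: [0.656, -0.271, 0.65, 0.27]
wrist_force: [3.3, 2.6, 6.7]
width: 0.0628
```

```bash
python3 -c "
from h import *
show()"
```

```text
t 15.28 p [0.5839 0.0097 0.0653] w 62.8 F [3.3 2.6 6.7] T [ 0.33 -0.8  -2.63] jaw yaw 45.04 x axis [ 0.008  0.002 -1.   ] q [ 0.02  0.52 -0.04  1.01  0.    0.8 ]
```

```bash
python3 -c "
from h import *
c=ctrl.capture('side')
d=np.array([-.39,.92]);b=np.array([.585,.0097])
f=lambda r,z:proj(c,[[*(b+r*d),z]])[0].round(1)
print('foot bottom',f(.05,0),'foot top',f(.05,.012),'ring rim',f(.034,.0445))
for o in(.0365,.0405,.0445): print(o,'drum bottom',f(.032,o+.008),'drum top',f(.032,o+.076))
im=cv2.resize(c['pixels'][170:240,250:320,::-1],None,fx=8,fy=8,interpolation=cv2.INTER_CUBIC)
cv2.imwrite('pics/a5s.png',im)
for u in (283,285,287): print(u,[(v,c['pixels'][v,u].tolist()) for v in range(190,236)][::1])
" | cut -c1-1800
```

```text
foot bottom [286.3 234.9] foot top [286.1 231.4] ring rim [285.  217.1]
0.0365 drum bottom [284.9 216.6] drum top [283.3 194.7]
0.0405 drum bottom [284.8 215.3] drum top [283.2 193.4]
0.0445 drum bottom [284.7 214.1] drum top [283.1 192. ]
283 [(190, [28, 77, 166]), (191, [25, 74, 163]), (192, [25, 73, 163]), (193, [27, 74, 164]), (194, [23, 68, 151]), (195, [19, 55, 119]), (196, [19, 42, 88]), (197, [40, 54, 86]), (198, [60, 70, 97]), (199, [44, 56, 86]), (200, [21, 41, 77]), (201, [16, 36, 76]), (202, [14, 35, 75]), (203, [15, 37, 75]), (204, [14, 35, 75]), (205, [12, 34, 74]), (206, [12, 35, 75]), (207, [13, 35, 74]), (208, [13, 36, 74]), (209, [12, 36, 73]), (210, [14, 35, 74]), (211, [15, 36, 74]), (212, [44, 57, 88]), (213, [69, 80, 102]), (214, [60, 72, 97]), (215, [67, 78, 107]), (216, [125, 135, 159]), (217, [161, 166, 184]), (218, [143, 145, 157]), (219, [110, 108, 114]), (220, [84, 83, 87]), (221, [70, 71, 79]), (222, [78, 82, 95]), (223, [66, 70, 82]), (224, [54, 56, 63]), (225, [49, 50, 56]), (226, [57, 59, 67]), (227, [75, 80, 95]), (228, [100, 108, 127]), (229, [112, 1
[... 1470 characters left out ...]
 [15, 34, 74]), (205, [13, 34, 73]), (206, [14, 34, 73]), (207, [14, 35, 74]), (208, [11, 34, 72]), (209, [11, 34, 72]), (210, [10, 34, 71]), (211, [18, 37, 74]), (212, [50, 60, 88]), (213, [76, 83, 103]), (214, [62, 71, 96]), (215, [67, 78, 106]), (216, [119, 128, 151]), (217, [154, 157, 175]), (218, [137, 138, 149]), (219, [106, 104, 111]), (220, [77, 78, 82]), (221, [68, 71, 78]), (222, [78, 82, 96]), (223, [71, 75, 85]), (224, [55, 57, 64]), (225, [49, 53, 59]), (226, [60, 63, 71]), (227, [81, 86, 99]), (228, [101, 108, 126]), (229, [113, 121, 141]), (230, [112, 122, 140]), (231, [99, 107, 124]), (232, [80, 85, 96]), (233, [115, 111, 114]), (234, [174, 167, 168]), (235, [199, 191, 191])]
```

View pics/a5s.png

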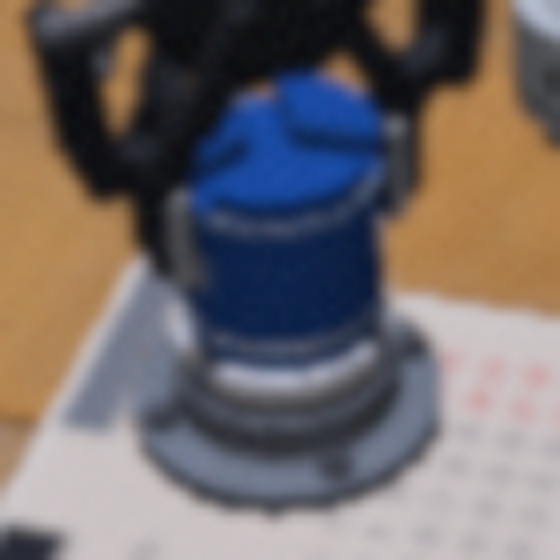

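Request:
arm_command:
  commands:
    - [[0, 0, 0, 0.35, 0, 0, 55], [0, 0, 0.04, 0.4, 0, 0, 55], [0.08, 0, 0, 0, 0, 0, 55], [0.08, 0, 0, 0, 0, 0, 55], [0, 0, 0, -0.2, 0, 0, 55], [0, 0, 0, 0, 0, 0, 55]]

```text
time: 16.08
position: [0.5842, 0.0101, 0.0649]
tool_rot: [0.664, -0.253, 0.658, 0.25]
wrist_force: [-4.7, -0.3, 27.9]
width: 0.0627
```

```bash
python3 -c "
from h import *
show()"
```

```text
t 16.07 p [0.5842 0.0101 0.0649] w 62.7 F [-4.7 -0.3 27.9] T [-0.69  1.14 -0.17] jaw yaw 41.68 x axis [ 0.009 -0.001 -1.   ] q [ 0.02  0.52 -0.04  1.01 -0.    0.86]
```

Request:
arm_command:
  commands:
    - [[-0.15, 0, 0, 0, 0, 0, 55], [0, 0, 0, 0, 0, 0, 85], [0, 0, 0, 0, 0, 0, 85], [0, 0, 0, 0, 0, 0, 85], [-0.5, 0, 0, 0, 0, 0, 85], [-1, 0, 0, 0, 0, 0, 85], [-1, 0, 0, 0, 0, 0, 85], [-1, 0, 0, 0, 0, 0, 85], [-1, 0, 0, 0, 0, 0, 85]]

```text
time: 17.2
position: [0.5811, 0.0102, 0.1764]
tool_rot: [0.661, -0.252, 0.661, 0.252]
wrist_force: [-0.0, 0.8, 1.0]
width: 0.0851
```

```bash
python3 -c "
from h import *
show()
c=ctrl.capture('side')
im=cv2.resize(c['pixels'][170:240,250:320,::-1],None,fx=8,fy=8,interpolation=cv2.INTER_CUBIC)
cv2.imwrite('pics/a6s.png',im)
"
```

```text
t 17.2 p [0.5811 0.0102 0.1764] w 85.1 F [-0.   0.8  1. ] T [ 0.02 -0.04 -0.04] jaw yaw 41.71 x axis [ 0.001  0.    -1.   ] q [0.02 0.43 0.13 1.27 0.   0.86]
```

View pics/a6s.png

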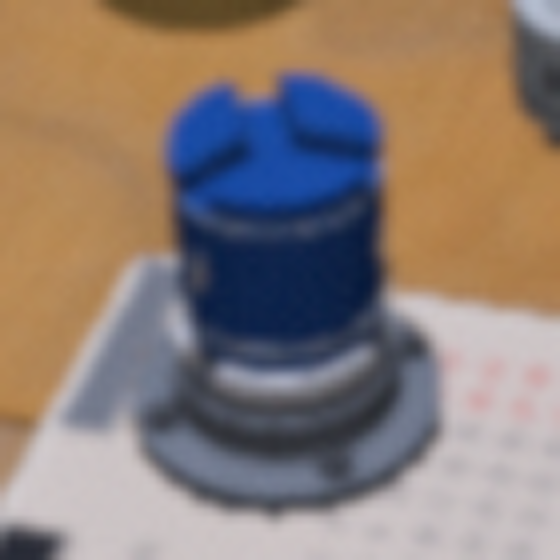

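Request:
arm_command:
  commands:
    - [[0, -0.8, -0.7, 0, 0, 0, 85], [0, -0.8, -0.7, 0, 0, 0, 85], [0, -0.8, -0.7, 0, 0, 0, 85], [0, -0.8, -0.7, 0, 0, 0, 85], [0, -0.8, -0.7, 0, 0, 0, 85], [0, -0.8, -0.7, 0, 0, 0, 85]]

```text
time: 18.0
position: [0.5825, -0.1501, 0.1751]
tool_rot: [0.661, -0.252, 0.661, 0.252]
wrist_force: [-0.0, -0.0, -0.2]
width: 0.0848
```

```bash
python3 -c "
from h import *
show()
t=ctrl.capture('top');s=ctrl.capture('side')
np.save('t1.npy',t['pixels']);np.save('s1.npy',s['pixels'])
im=cv2.resize(t['pixels'][140:200,270:330,::-1],None,fx=9,fy=9,interpolation=cv2.INTER_CUBIC)
cv2.imwrite('pics/a7t.png',im)
a=rect(t,(.585,.0097),.1125,half=.05,px=.0002);b=rect(t,(.585,.0097),.1205,half=.05,px=.0002);
cv2.imwrite('pics/a7r.png',a)
"
```

```text
t 18.0 p [ 0.5825 -0.1501  0.1751] w 84.8 F [-0.  -0.  -0.2] T [ 0.03 -0.05  0.03] jaw yaw 41.71 x axis [ 0.  0. -1.] q [-0.25  0.47  0.19  1.29  0.    0.59]
```

View pics/a7t.png

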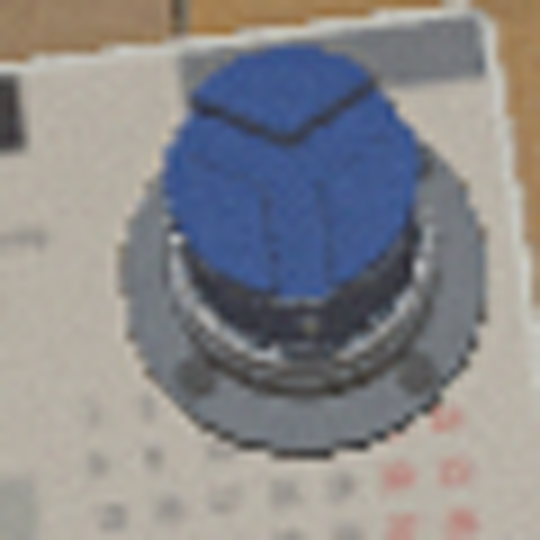

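View pics/a7r.png

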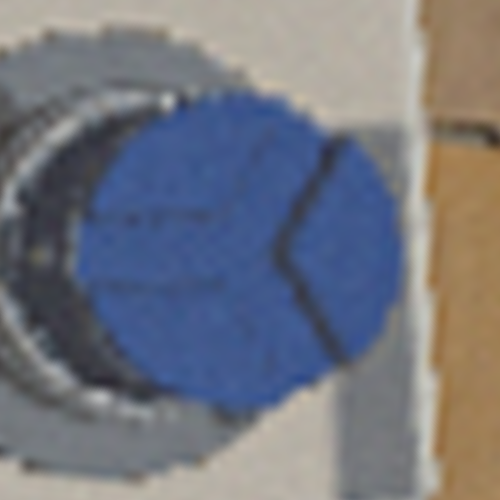

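```bash
python3 - <<'E'
from h import *
t=ctrl.capture("top");s=ctrl.capture("side")
px=.00025
out=[]
for z in(.1125,.1165,.1205):
  for nm,c in(("t",t),("s",s)):
    A=(.585,.0097); r=rect(c,A,z,px=px); hsv=cv2.cvtColor(r,cv2.COLOR_BGR2HSV).astype(int)
    H,S,V=[hsv[...,i] for i in range(3)]
    m=((H>100)&(H<125)&(V>110)&(S>120)).astype(np.uint8)*255
    m=cv2.morphologyEx(m,cv2.MORPH_OPEN,np.ones((7,7)))
    cs,_=cv2.findContours(m,cv2.RETR_EXTERNAL,cv2.CHAIN_APPROX_NONE)
    P=max(cs,key=cv2.contourArea)
    (x,y),R=cv2.minEnclosingCircle(P); e=cv2.fitEllipse(cv2.convexHull(P))
    f=lambda x,y:(round(A[0]+(x-240)*px,4),round(A[1]-(y-240)*px,4))
    print(z,nm,"circ",f(x,y),"D",round(2*R*px,4),"ell",f(*e[0]),np.round(np.array(e[1])*px,4))
    cv2.circle(r,(int(x),int(y)),int(R),(0,0,255),1); cv2.drawContours(r,[P],-1,(0,255,0),1); out.append(cv2.resize(r,(300,300)))
cv2.imwrite("pics/fit2.png",np.hstack(out[:2]))
E
```

```text
0.1125 t circ (0.5815, 0.0093) D 0.0621 ell (0.5808, 0.0093) [0.0582 0.061 ]
0.1125 s circ (0.5822, 0.0171) D 0.0715 ell (0.5806, 0.0165) [0.0622 0.0706]
0.1165 t circ (0.5803, 0.0092) D 0.0618 ell (0.5797, 0.0093) [0.0585 0.0606]
0.1165 s circ (0.5801, 0.0218) D 0.071 ell (0.5787, 0.0212) [0.0619 0.0701]
0.1205 t circ (0.579, 0.0091) D 0.0616 ell (0.5785, 0.0092) [0.0578 0.0605]
0.1205 s circ (0.5781, 0.0266) D 0.0705 ell (0.576, 0.0265) [0.0616 0.0706]
```

View pics/fit2.png

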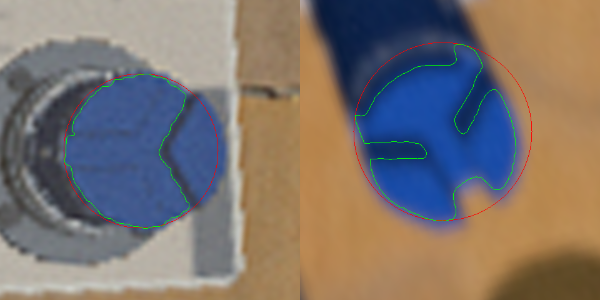

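```bash
python3 - <<'E'
from h import *
t=ctrl.capture("top");s=ctrl.capture("side")
r=rect(t,(.57,.0097),.0445,half=.035,px=.0001)
a=cv2.imread("pics/top0.png"); t0=dict(t);t0["pixels"]=a[:,:,::-1]
r0=rect(t0,(.57,.0097),.0445,half=.035,px=.0001)
cv2.imwrite("pics/c1.png",cv2.resize(np.hstack([r0,r]),(800,400)))
row=lambda q:cv2.cvtColor(q,cv2.COLOR_BGR2GRAY)[330:370].mean(0)
for nm,q in(("before",r0),("after",r)):
    v=row(q); print(nm,[(round(.57+(i-350)*1e-4,4),int(v[i])) for i in range(60,360,8)])
E
```

```text
before [(0.541, 128), (0.5418, 113), (0.5426, 97), (0.5434, 88), (0.5442, 90), (0.545, 103), (0.5458, 115), (0.5466, 117), (0.5474, 110), (0.5482, 103), (0.549, 101), (0.5498, 103), (0.5506, 107), (0.5514, 109), (0.5522, 111), (0.553, 111), (0.5538, 111), (0.5546, 110), (0.5554, 109), (0.5562, 110), (0.557, 110), (0.5578, 112), (0.5586, 111), (0.5594, 110), (0.5602, 108), (0.561, 108), (0.5618, 109), (0.5626, 111), (0.5634, 111), (0.5642, 111), (0.565, 110), (0.5658, 109), (0.5666, 109), (0.5674, 108), (0.5682, 108), (0.569, 108), (0.5698, 110), (0.5706, 110)]
after [(0.541, 103), (0.5418, 90), (0.5426, 78), (0.5434, 71), (0.5442, 75), (0.545, 87), (0.5458, 98), (0.5466, 98), (0.5474, 90), (0.5482, 81), (0.549, 79), (0.5498, 84), (0.5506, 88), (0.5514, 86), (0.5522, 78), (0.553, 71), (0.5538, 71), (0.5546, 79), (0.5554, 87), (0.5562, 87), (0.557, 79), (0.5578, 70), (0.5586, 68), (0.5594, 74), (0.5602, 82), (0.561, 89), (0.5618, 94), (0.5626, 95), (0.5634, 90), (0.5642, 77), (0.565, 66), (0.5658, 66), (0.5666, 79), (0.5674, 95), (0.5682, 103), (0.569, 100), (0.5698, 91), (0.5706, 85)]
```

View pics/c1.png

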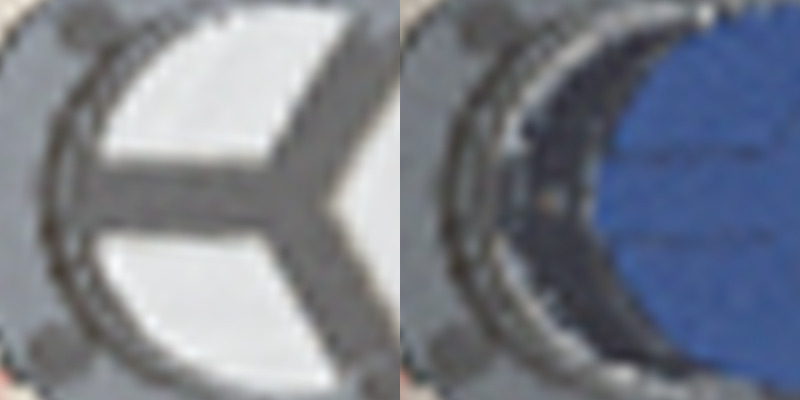

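```bash
python3 - <<'E'
from h import *
t=ctrl.capture("top");s=ctrl.capture("side")
s0=dict(s);s0["pixels"]=cv2.imread("pics/side0.png")[:,:,::-1]
cam=np.array(s["cam_to_world"])[:2,3]
def edge(c,u,v0,v1,th,up):
    g=c["pixels"][v0:v1,u-1:u+2].mean(1)[:,2]  # blue channel
    for i in range(len(g)-1):
        if (g[i]-th)*(g[i+1]-th)<0 and (g[i+1]>g[i])==up: return v0+i+(g[i]-th)/(g[i]-g[i+1])
def rep(nm,c,ctr,zs,u,v0,v1):
    ctr=np.array(ctr);d=(cam-ctr)/np.hypot(*(cam-ctr))
    v=edge(c,u,v0,v1,120,False)
    for z in zs:
        p=cast(c,(u,v),z)[0]; print(nm,u,round(v,2),z,"radial along view dir (exp .032): %.4f"%((p-ctr)@d), "lat %.4f"%((p-ctr)@np.array([-d[1],d[0]])))
for u in(289,296): rep("table",s0,(.4881,.2300),(.076,),u,280,300)
for u in(281,283,285): rep("now",s,(.5837,.0094),(.1125,.1165,.1205),u,188,200)
# ring rim initial: white->dark
for u in(281,284,287):
    v=edge(s0,u,205,225,150,False); ctr=np.array((.5852,.0097)); d=(cam-ctr)/np.hypot(*(cam-ctr)); p=cast(s0,(u,v),.0445)[0]; print("ring",u,round(v,2),"%.4f (exp .034)"%((p-ctr)@d))
E
```

```text
table 289 294.54 0.076 radial along view dir (exp .032): 0.0419 lat -0.0064
table 296 290.98 0.076 radial along view dir (exp .032): 0.0353 lat 0.0070
now 281 195.4 0.1125 radial along view dir (exp .032): 0.0337 lat -0.0066
now 281 195.4 0.1165 radial along view dir (exp .032): 0.0386 lat -0.0065
now 281 195.4 0.1205 radial along view dir (exp .032): 0.0435 lat -0.0065
now 283 195.5 0.1125 radial along view dir (exp .032): 0.0345 lat -0.0020
now 283 195.5 0.1165 radial along view dir (exp .032): 0.0394 lat -0.0020
now 283 195.5 0.1205 radial along view dir (exp .032): 0.0444 lat -0.0020
now 285 195.37 0.1125 radial along view dir (exp .032): 0.0346 lat 0.0026
now 285 195.37 0.1165 radial along view dir (exp .032): 0.0395 lat 0.0025
now 285 195.37 0.1205 radial along view dir (exp .032): 0.0444 lat 0.0025
ring 281 208.92 0.0030 (exp .034)
ring 284 218.46 0.0385 (exp .034)
ring 287 206.75 -0.0035 (exp .034)
```

```bash
python3 -c "
from h import *
delta((.5321,-.1715,.015))"
```

```text
shift units [ 6.4   0.65 -2.13]
```

Request:
arm_command:
  commands:
    - [[0.4, 0.2, -0.7, 0, 0, 0, 85], [0.5, 0.2, -0.7, 0, 0, 0, 85], [0.5, 0.25, -0.73, 0, 0, 0, 85], [1, 0, 0, 0, 0, 0, 85], [1, 0, 0, 0, 0, 0, 85], [0, 0, 0, 0, 0, 0, 85]]

```text
time: 19.15
position: [0.5303, -0.1713, 0.088]
tool_rot: [0.659, -0.251, 0.662, 0.253]
wrist_force: [0.3, -0.2, 1.3]
width: 0.085
```

```bash
python3 -c "
from h import *
show();delta((.5321,-.1715,.015))
c=ctrl.capture('side')
cv2.imwrite('pics/b1.png',cv2.resize(c['pixels'][110:210,270:390,::-1],None,fx=5,fy=5,interpolation=cv2.INTER_CUBIC))"
```

```text
t 19.15 p [ 0.5303 -0.1713  0.088 ] w 85.0 F [ 0.3 -0.2  1.3] T [ 0.06  0.01 -0.01] jaw yaw 41.77 x axis [-0.004  0.002 -1.   ] q [-0.31  0.46 -0.07  1.05  0.    0.53]
shift units [ 2.92 -0.07  0.05]
```

View pics/b1.png

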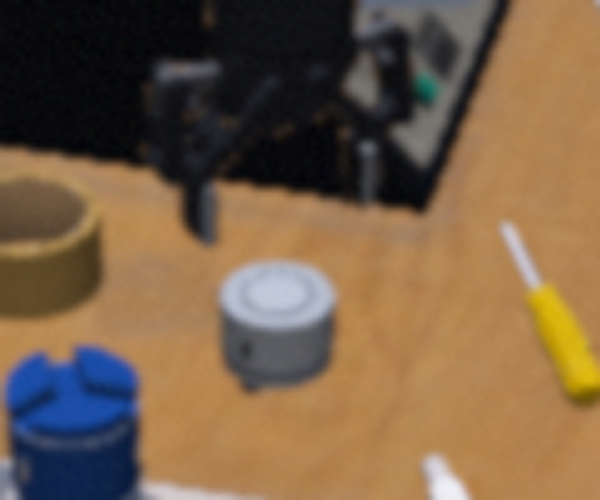

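Request:
arm_command:
  commands:
    - [[0.6, 0, 0, 0, 0, 0, 85], [0.8, 0, 0, 0, 0, 0, 85], [0.8, 0, 0, 0, 0, 0, 85], [0.7, 0, 0, 0, 0, 0, 85], [0, 0, 0, 0, 0, 0, 60], [0, 0, 0, 0, 0, 0, 55], [0, 0, 0, 0, 0, 0, 55], [0, 0, 0, 0, 0, 0, 55], [0, 0, 0, 0, 0, 0, 55]]

```text
time: 20.32
position: [0.5321, -0.1726, 0.0176]
tool_rot: [0.661, -0.252, 0.661, 0.252]
wrist_force: [-0.3, -1.1, -1.5]
width: 0.062
```

```bash
python3 -c "
from h import *
show()"
```

```text
t 20.32 p [ 0.5321 -0.1726  0.0176] w 62.0 F [-0.3 -1.1 -1.5] T [0.01 0.11 0.01] jaw yaw 41.71 x axis [ 0. -0. -1.] q [-0.31  0.54 -0.15  0.88 -0.    0.53]
```

Request:
arm_command:
  commands:
    - [[-0.3, 0, 0, 0, 0, 0, 55], [-0.8, 0, 0, 0, 0, 0, 55], [-1, 0, 0, 0, 0, 0, 55], [-1, 0, 0, 0, 0, 0, 55], [-1, 0, 0, 0, 0, 0, 55], [-1, 0, 0, 0, 0, 0, 55], [-1, 0, 0, 0, 0, 0, 55], [0, 0, 0, 0.76, 0, 0, 55], [0, 0, 0, 0.76, 0, 0, 55], [0, 0, 0, 0.76, 0, 0, 55], [0, 0, 0, 0, 0, 0, 55]]

```text
time: 21.7
position: [0.5318, -0.1725, 0.1701]
tool_rot: [0.689, -0.16, 0.689, 0.16]
wrist_force: [-0.2, 0.1, -3.0]
width: 0.0622
```

```bash
python3 -c "
from h import *
show();delta((.5843,.0093,.17))"
```

```text
t 21.7 p [ 0.5318 -0.1725  0.1701] w 62.2 F [-0.2  0.1 -3. ] T [-0.04  0.01 -0.02] jaw yaw 26.1 x axis [-0.  0. -1.] q [-0.31  0.39  0.05  1.23 -0.    0.8 ]
shift units [0.   5.61 5.08]
```

Request:
arm_command:
  commands:
    - [[0, 0.6, 0.6, 0, 0, 0, 55], [0, 0.9, 0.8, 0, 0, 0, 55], [0, 0.9, 0.8, 0, 0, 0, 55], [0, 0.9, 0.8, 0, 0, 0, 55], [0, 0.9, 0.8, 0, 0, 0, 55], [0, 0.8, 0.8, 0, 0, 0, 55], [0, 0.6, 0.48, 0, 0, 0, 55], [0, 0, 0, 0, 0, 0, 55], [0, 0, 0, 0, 0, 0, 55]]

```text
time: 22.82
position: [0.5843, 0.0084, 0.1697]
tool_rot: [0.689, -0.159, 0.689, 0.159]
wrist_force: [0.5, -0.0, -2.3]
width: 0.0623
```

```bash
python3 -c "
from h import *
show();delta((.5843,.0093,.14))
c=ctrl.capture('side')
cv2.imwrite('pics/b2.png',cv2.resize(c['pixels'][140:240,235:335,::-1],None,fx=6,fy=6,interpolation=cv2.INTER_CUBIC))"
```

```text
t 22.82 p [0.5843 0.0084 0.1697] w 62.3 F [ 0.5 -0.  -2.3] T [ 0.05 -0.02  0.05] jaw yaw 26.03 x axis [-0.001 -0.001 -1.   ] q [ 0.01  0.44  0.13  1.26 -0.    1.13]
shift units [1.19 0.03 0.02]
```

View pics/b2.png

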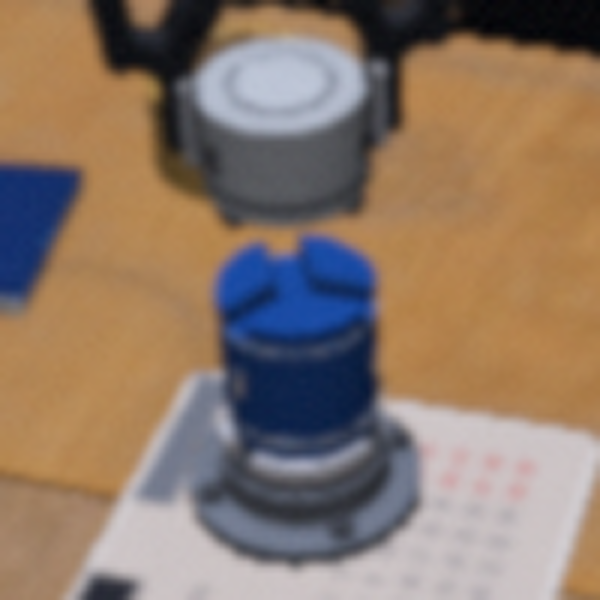

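Request:
arm_command:
  commands:
    - [[0.5, 0.03, 0.02, 0, 0, 0, 55], [0.6, 0, 0, 0, 0, 0, 55], [0.3, 0, 0, 0, 0, 0, 55], [0, 0, 0, 0, 0, 0, 55]]

```text
time: 23.38
position: [0.5838, 0.0097, 0.1334]
tool_rot: [0.688, -0.159, 0.69, 0.159]
wrist_force: [-0.1, 0.2, -2.2]
width: 0.0625
```

Request:
arm_command:
  commands:
    - [[0.1, 0, 0, 0, 0, 0, 55], [0.1, 0, 0, 0, 0, 0, 55], [0, 0, 0, 0, 0, 0, 55]]

```text
time: 23.75
position: [0.5848, 0.0099, 0.1298]
tool_rot: [0.689, -0.159, 0.689, 0.159]
wrist_force: [0.9, 0.9, -3.5]
width: 0.0625
```

```bash
python3 -c "
from h import *
show()"
```

```text
t 23.75 p [0.5848 0.0099 0.1298] w 62.5 F [ 0.9  0.9 -3.5] T [0.   0.03 0.01] jaw yaw 26.04 x axis [ 0. -0. -1.] q [ 0.02  0.47  0.06  1.17 -0.    1.13]
```

Request:
arm_command:
  commands:
    - [[0.1, 0, 0, 0, 0, 0, 55], [0.1, 0, 0, 0, 0, 0, 55], [0, 0, 0, 0, 0, 0, 55]]

```text
time: 24.12
position: [0.5848, 0.0099, 0.1252]
tool_rot: [0.689, -0.159, 0.689, 0.159]
wrist_force: [-1.6, -0.3, -0.1]
width: 0.0621
```

Request:
arm_command:
  commands:
    - [[0.08, 0, 0, 0, 0, 0, 55], [0, 0, 0, 0, 0, 0, 55]]

```text
time: 24.38
position: [0.5845, 0.0099, 0.1222]
tool_rot: [0.689, -0.159, 0.689, 0.159]
wrist_force: [-0.6, -0.5, -2.8]
width: 0.0624
```

```bash
python3 -c "
from h import *
show()"
```

```text
t 24.38 p [0.5845 0.0099 0.1222] w 62.4 F [-0.6 -0.5 -2.8] T [0.01 0.11 0.02] jaw yaw 26.03 x axis [-0.001 -0.    -1.   ] q [0.02 0.47 0.05 1.15 0.   1.13]
```

Request:
arm_command:
  commands:
    - [[0.08, 0, 0, 0, 0, 0, 55], [0, 0, 0, 0, 0, 0, 55]]

```text
time: 24.62
position: [0.5847, 0.0099, 0.122]
tool_rot: [0.689, -0.159, 0.689, 0.159]
wrist_force: [-4.1, -0.5, 5.2]
width: 0.0625
```

Request:
arm_command:
  commands:
    - [[0.06, 0, 0, 0, 0, 0, 55], [0, 0, 0, 0, 0, 0, 55]]

```text
time: 24.88
position: [0.5847, 0.0098, 0.122]
tool_rot: [0.689, -0.159, 0.688, 0.159]
wrist_force: [-6.7, 0.1, 11.8]
width: 0.0621
```

```bash
python3 -c "
from h import *
show()"
```

```text
t 24.88 p [0.5847 0.0098 0.122 ] w 62.1 F [-6.7  0.1 11.8] T [-0.05  1.69 -0.01] jaw yaw 26.03 x axis [ 0.002 -0.    -1.   ] q [ 0.02  0.47  0.05  1.15 -0.    1.13]
```

Request:
arm_command:
  commands:
    - [[-0.12, 0, 0, 0, 0, 0, 55], [0, 0, 0, 0, 0, 0, 70], [0, 0, 0, 0, 0, 0, 85], [0, 0, 0, 0, 0, 0, 85], [0, 0, 0, 0, 0, 0, 85], [-0.4, 0, 0, 0, 0, 0, 85], [-1, 0, 0, 0, 0, 0, 85], [-1, 0, 0, 0, 0, 0, 85], [-1, 0, 0, 0, 0, 0, 85], [-1, 0, 0, 0, 0, 0, 85], [0, -0.9, -0.5, 0, 0, 0, 85], [0, -0.9, -0.5, 0, 0, 0, 85], [0, -0.9, -0.5, 0, 0, 0, 85], [0, -0.9, -0.5, 0, 0, 0, 85], [0, -0.9, -0.5, 0, 0, 0, 85], [0, -0.9, -0.5, 0, 0, 0, 85], [0, -0.9, -0.5, 0, 0, 0, 85], [0, 0, 0, 0, 0, 0, 85]]

```text
time: 27.12
position: [0.5752, -0.1717, 0.2329]
tool_rot: [0.689, -0.158, 0.689, 0.158]
wrist_force: [0.5, 0.4, -0.6]
width: 0.0848
```

```bash
python3 - <<'E'
from h import *
show()
s=ctrl.capture('side');t=ctrl.capture('top')
a=cv2.resize(s['pixels'][150:250,235:335,::-1],(400,400),interpolation=cv2.INTER_CUBIC)
b=cv2.resize(t['pixels'][110:210,250:350,::-1],(400,400),interpolation=cv2.INTER_CUBIC)
cv2.imwrite('pics/f1.png',np.hstack([a,b])); cv2.imwrite('pics/f2.png',t['pixels'][:,:,::-1])
E
```

```text
t 27.12 p [ 0.5752 -0.1717  0.2329] w 84.8 F [ 0.5  0.4 -0.6] T [ 0.1  -0.01  0.01] jaw yaw 25.87 x axis [ 0.001 -0.    -1.   ] q [-0.29  0.44  0.3   1.43 -0.    0.83]
```

View pics/f1.png

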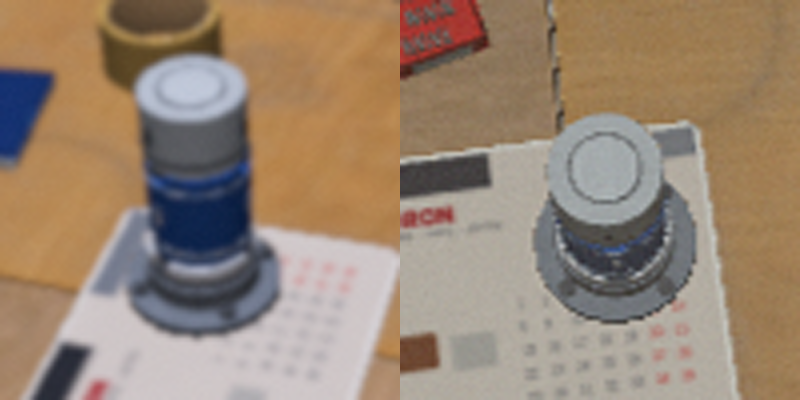

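View pics/f2.png

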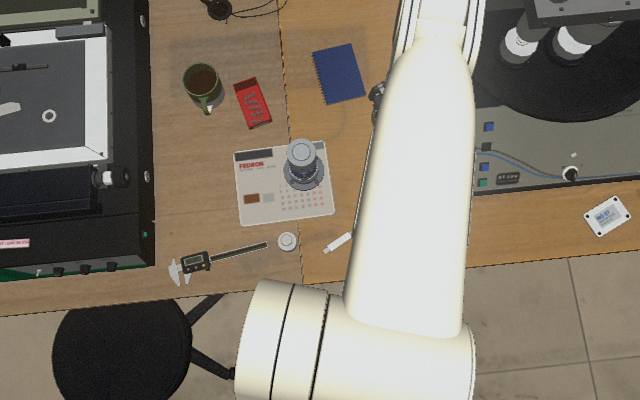

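The stack stands upright and the platen sits flush on the riser. The weight (287,241), the caliper and the visible end of the plug gauge haven't moved. The arm is clear of the stack, so I'm handing in.

```bash
python3 -c "
from h import *
ctrl.job_done()"
```

```text
the job is handed in; nothing more can be done
```

I seated the riser on the ring and then the platen on the riser. The stack was standing by itself, with the arm clear, when I handed in at about 27 s.

**Riser seated:** Pressed down with about 30 N, it stopped rigidly at a TCP height of 65 mm. Turning it about 5° either way met the notch walls, at 1.6 and 2.6 N m, under the ring's 3 N m. Its top face measured at the seated height of 112.5 mm, to within about 2 mm.

**Platen seated:** It dropped the last 8 mm with almost no force and stopped at a TCP height of 122.0 mm. A fully home stack predicts 122.1 mm.

**Bystanders:** In the last top picture the weight, the caliper and the visible end of the plug gauge were where they started. The arm hid the screwdriver in that picture. It was in place in an earlier side picture, and I did not work near it afterwards.

**Problems and disagreements:**
- **Wrong move:** my first lift row pressed the gripped riser 12 mm down by mistake. The riser slid about 3 mm in the jaws. I did not read the peak force during that row, so I can't confirm it stayed under the limit.
- **Gap under the riser:** the strip of ring visible below the riser looked wider than expected in the side picture, as if there were a gap. A lug-height reading also disagreed. The other checks contradicted both, and the platen's final height settled it as fully home.
- **Sideways offset:** the top camera put the riser about 2 mm towards −x from the ring centre. That is about the slack in the notches plus the calibration error.

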